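# Clear the forming press: nest the copper cups and collect the sleeves

## Task

Clear the press's catch tray. First switch the press off by throwing its lever right over, before touching any part in the tray; then stand the copper cups upright in the wider bay of the tote as one nest, each cup fully home inside the next larger one, and put all the copper sleeves in the tote's narrower bay. Leave the brush and the jar where they are.

Things in the scene. Friction and masses are not known exactly. Their poses are not given: they have to be found in the camera images.
- press: the forming press, fixed: a flat open steel catch tray 260 mm (its x) by 370 mm (its y) with walls 20 mm high (measured from the bench) and a floor 5 mm thick, and beside the tray's +y end a green machine housing, 240 by 240 mm and 270 mm high, whose face begins 220 mm from the origin; its head stands 70 mm above that. Origin: underside of the tray's centre, on the bench; z up.
- tote: the grey plastic tote, fixed to the bench: 220 mm (its x) by 340 mm (its y), 60 mm high, walls and floor 6 mm thick, with one 6 mm cross wall, 55 mm high, that leaves a wider bay on its +y side (208 by 186 mm) and a narrower bay on its -y side (208 by 136 mm). Origin: centre of its underside; z up.
- cup_bay (a point): centre of the floor (upper face) of the tote's wider bay; axes as the tote's. The bay measures 208 mm along x and 186 mm along y.
- sleeve_bay (a point): centre of the floor (upper face) of the tote's narrower bay; axes as the tote's. The bay measures 208 mm along x and 136 mm along y.
- switch_base: grey block of the press's toggle switch, 70 mm (its x) by 50 mm (its y) by 25 mm high, fixed on the bench. Origin: centre of its underside. The lever's axle lies along its y, 22 mm above the bench, over the origin; the lever swings in its x-z plane.
- switch (a joint): angle of the switch lever: 0 = on, leaning to the block's -x side (0.5 rad off upright); 1.0 = off, the far stop, leaning to its +x side by 0.5 rad. It is light and stays where it is left.
- switch_tip (a point): centre of the black ball, 26 mm across, at the end of the lever, 80 mm from the axle; when on it stands 38 mm to the block's -x side of the axle and 92 mm above the bench.
- cup_a: copper cup, the largest of the graded set, open and tapered: 70 mm across the rim, 58 mm across the foot, 52 mm high, wall 3 mm, bottom 4 mm thick, about 180 g; starts upright in the catch tray if present. Each cup goes freely into any larger one, stands on its bottom and sticks out of the next larger by 14 mm (more if a size is missing). Origin: centre of the underside of its foot; z up its axis towards the mouth. None if absent.
- cup_b: copper cup, the second largest of the graded set, open and tapered: 56 mm across the rim, 45 mm across the foot, 62 mm high, wall 3 mm, bottom 4 mm thick, about 140 g; starts upright in the catch tray if present. Each cup goes freely into any larger one, stands on its bottom and sticks out of the next larger by 14 mm (more if a size is missing). Origin: centre of the underside of its foot; z up its axis towards the mouth. None if absent.
- cup_c: copper cup, the third largest of the graded set, open and tapered: 43 mm across the rim, 34 mm across the foot, 72 mm high, wall 3 mm, bottom 4 mm thick, about 100 g; starts upright in the catch tray if present. Each cup goes freely into any larger one, stands on its bottom and sticks out of the next larger by 14 mm (more if a size is missing). Origin: centre of the underside of its foot; z up its axis towards the mouth. None if absent.
- cup_d: copper cup, the smallest, tallest of the graded set, open and tapered: 30 mm across the rim, 23 mm across the foot, 82 mm high, wall 3 mm, bottom 4 mm thick, about 60 g; starts upright in the catch tray if present. Each cup goes freely into any larger one, stands on its bottom and sticks out of the next larger by 14 mm (more if a size is missing). Origin: centre of the underside of its foot; z up its axis towards the mouth. None if absent.
- sleeve1: plain copper sleeve, a short tube 32 mm across outside, 24 mm inside, 40 mm long, about 60 g; starts standing on end in the catch tray if present. Origin: centre of its lower end face; z along its axis (20 mm to its middle). None if absent.
- sleeve2: plain copper sleeve, a short tube 32 mm across outside, 24 mm inside, 40 mm long, about 60 g; starts standing on end in the catch tray if present. Origin: centre of its lower end face; z along its axis (20 mm to its middle). None if absent.
- sleeve3: plain copper sleeve, a short tube 32 mm across outside, 24 mm inside, 40 mm long, about 60 g; starts standing on end in the catch tray if present. Origin: centre of its lower end face; z along its axis (20 mm to its middle). None if absent.
- sleeve4: plain copper sleeve, a short tube 32 mm across outside, 24 mm inside, 40 mm long, about 60 g; starts standing on end in the catch tray if present. Origin: centre of its lower end face; z along its axis (20 mm to its middle). None if absent.
- brush: bystander: bristle brush lying on the bench, 150 mm long; leave alone
- flux: bystander: small closed jar, 60 mm across, 80 mm high; leave alone

How it is judged:
By the outcome, as a careful person would: the job done as asked, in the order asked, and still so for the second after the job is handed in, with the robot touching nothing.
Of cup_a, cup_b, cup_c, cup_d only 3 to 4 are there at a start; the rules pass over those that are not, and their reading is None.
Of sleeve1, sleeve2, sleeve3, sleeve4 only 3 to 4 are there at a start; the rules pass over those that are not, and their reading is None.
At some moment in a run one of sleeve1, sleeve2, sleeve3, sleeve4, cup_a, cup_b may be knocked a few centimetres aside while the robot is not near it.
It also fails if it takes over 210 s, if anything falls off the work surface, if the arm or the gripper's body presses on something with over 40 N, if the wrist force passes 120 N, or if a joint passes its speed limit or range.

## Robot

A 7-joint arm with a two-finger parallel gripper is mounted at the origin on the work surface. World frame = base frame: x ahead of the robot, y to its left, z up, the work surface at z = 0. Lengths are in m, angles in rad, forces in N, time in s.
With the tool pointing down it reaches from about 0.425 to 0.95 m from the base axis. Payload 4.7 kg.
Tool frame: the origin (TCP) lies at the very end of the fingers, on their centre line; the grasp point (between the pads) lies 19 mm behind it; z points along the fingers, y is the line along which they close (so a half turn about z gives the same grasp; the last joint's range is limited). The gripper opens to 85 mm and grips with 20 to 120 N. Pads are 22 mm wide; open, the fingers measure 114 mm over their backs; the gripper's body (76 mm by 85 mm) begins 54 mm behind the grasp point. The pads swing forward as they close: fully open they stand 13 mm farther back than shut.
Start: joints at [1.202, 0.469, -0.049, 1.532, 0.024, 1.141, -0.082], TCP at [0.225, -0.636, 0.231] pointing down, gripper open.
Joint ranges: [-2.59, 2.59], [-0.33, 1.99], [-1.39, 1.29], [0.1, 2.45], [-1.04, 4.18], [0.21, 1.99], [-2.66, 2.66]. Speed limits (rad/s): [2.57, 2.57, 3.14, 3.14, 3.14, 3.14, 3.14].

## Interface

Orientations are given as [roll, pitch, yaw] about the fixed x, y, z axes, in that order (R = Rz(yaw) Ry(pitch) Rx(roll)).
In Python, from workcell import arm, gripper_open, clamp, solver, get_obs, cams, workorder gives the robot as it stands. Calls block until the motion is done:
- arm.reach(position, orientation): joint-space move of the TCP to a pose.
- arm.move_l(position, rot=None, rate=0.15, guard=None): straight line of the TCP; rot=None keeps the orientation; rate is the mean speed in m/s. With guard (N) it stops when the force on the tool has changed by that much, and returns True; else False.
- arm.set_joints(angles): joint-space move.
- gripper_open() and clamp(): open the fingers fully, or close them until they stop; the grip force is fixed at half the most.
- arm.wait(seconds).
- solver.inverse_kinematics(position, orientation): joint angles nearest the present ones, or None.
- get_obs(): the state.
- cams.get_image(name): name is "scene" or "side" or "wrist"; returns the picture (400x640x3 uint8, red, green, blue); there is no depth.
- cams.calibration(name): a dict with "K" (3x3 intrinsics, pixels), "pose" (4x4, takes a point from camera to world coordinates); the wrist camera has in their place "T_tool_cam" (4x4, takes a point from camera to tool coordinates, whose origin is the TCP and whose axes are the flange's). Camera axes: x right, y down, z forward; pixel columns grow to the right and rows downward; lengths in m; the calibration is good to about 2 mm. The wrist camera is an equidistant fisheye: a pixel r from the principal point sees the ray r / f radians off the axis. A picture is of the moment at which its call begins: read the wrist's pose just before it. calibration takes no time and is no camera call.
A pose or a line that the arm cannot do raises arm.IKError and nothing moves.
- workorder.sign_off(): hands the job in; it is judged then, once.
The state is a dict: "time": time; "qpos": joint angles; "joint_velocities": joint speeds; "joint_efforts": joint torques, N m; "position": TCP position; "eef_rot": TCP orientation; "force": force on the tool from outside, world axes, zero at the start; "ft_torque": the same for the moment, N m; "opening": finger opening in m; "gripper_force": force on a finger pad.
Only numpy, scipy, OpenCV 4.12 (cv2) and the standard library are available. Lean on these libraries where they do the work, as an engineer would, in place of code of your own. Each camera call takes 0.05 s, during which the arm holds its last target. There are 200 camera calls.

## Working session

There is one attempt and no reset: what is moved stays moved. The work goes in short steps, each a Python script; the robot and the scene stay as the last script left them, time stands still between calls to the robot, and variables do not carry over. Pictures are saved under pics/ and viewed, at most 14 in all, crops included, and the job is handed in when it is done.

```bash
ls; mkdir -p pics
python3 - <<'E'
from workcell import *
import cv2,numpy as np
for n in["scene","side","wrist"]:
    im=cams.get_image(n); cv2.imwrite(f"pics/{n}0.png",im[:,:,::-1]); print(n,cams.calibration(n))
o=get_obs(); print(o["time"],o["position"],o["eef_rot"],o["opening"])
E
```

```text
pics
scene {'K': array([[378.72745652,   0.        , 316.6941701 ],
       [  0.        , 378.72745652, 191.19346631],
       [  0.        ,   0.        ,   1.        ]]), 'pose': array([[-0.62021862,  0.46039823, -0.63510813,  1.21055261],
       [ 0.78440039,  0.37092181, -0.49712477,  0.47106489],
       [ 0.00670009, -0.8065051 , -0.59118916,  0.65251557],
       [ 0.        ,  0.        ,  0.        ,  1.        ]])}
side {'K': array([[416.51073853,   0.        , 327.00594847],
       [  0.        , 416.51073853, 202.60020678],
       [  0.        ,   0.        ,   1.        ]]), 'pose': array([[-0.77807328, -0.34124352,  0.52740386,  0.06324966],
       [-0.62808618,  0.43661513, -0.64410789,  0.65993798],
       [-0.01047486, -0.83241821, -0.55404891,  0.66358836],
       [ 0.        ,  0.        ,  0.        ,  1.        ]])}
wrist {'K': array([[309.70691629,   0.        , 319.72994767],
       [  0.        , 309.70691629, 199.77297005],
       [  0.        ,   0.        ,   1.        ]]), 'T_tool_cam': array([[ 5.44094759e-04, -9.56261819e-01, -2.92511603e-01,
         7.46939119e-02],
       [ 9.99999634e-01,  7.13457318e-04, -4.72314366e-04,
         1.73424514e-04],
       [ 6.60350738e-04, -2.92511239e-01,  9.56261857e-01,
        -1.43001449e-01],
       [ 0.00000000e+00,  0.00000000e+00,  0.00000000e+00,
         1.00000000e+00]])}
0.15 [ 0.22483233 -0.63595819  0.23049888] [-3.14004533e+00  6.34984303e-05  3.39838407e-01] 0.08536132851567335
```

View pics/scene0.png

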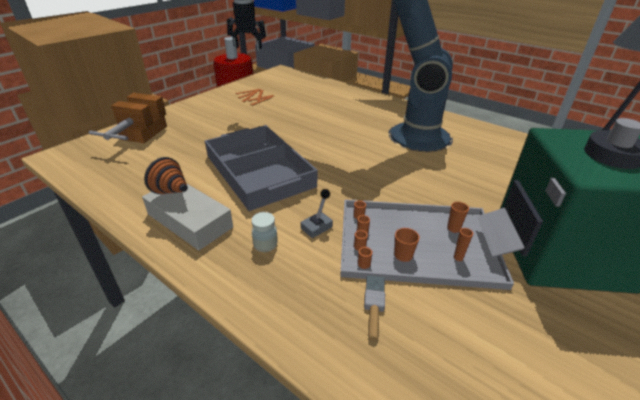

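View pics/side0.png

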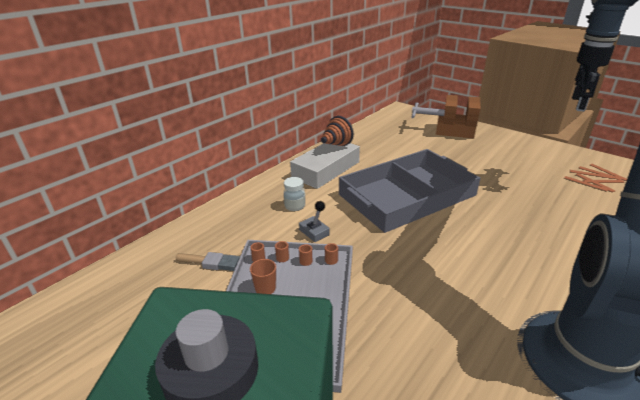

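Scene view: four sleeves in a row (around (361,205)–(365,258)) at the tray's near-switch end, and three cups at (405,245), (458,217), (464,245). The switch is at (318,215), the tote around (262,165), the jar at (263,232) and the brush at (375,310). The side view agrees.

```bash
cat > h.py <<'E'
from workcell import *
import cv2,numpy as np
from scipy.spatial.transform import Rotation as R
def tool():
    o=get_obs(); T=np.eye(4); T[:3,:3]=R.from_euler('xyz',o["eef_rot"]).as_matrix(); T[:3,3]=o["position"]; return T
def snap(n,name=None):
    T=tool() if n=="wrist" else None
    im=cams.get_image(n)
    c=cams.calibration(n)
    P=T@c["T_tool_cam"] if n=="wrist" else c["pose"]
    if name: cv2.imwrite(f"pics/{name}.png",im[:,:,::-1]); np.save(f"pics/{name}.npy",P)
    return im,P
def ray(n,P,uv):
    K=cams.calibration(n)["K"]; x=(uv[0]-K[0,2])/K[0,0]; y=(uv[1]-K[1,2])/K[1,1]
    if n=="wrist":
        r=np.hypot(x,y); s=np.sin(r)/r if r>1e-9 else 1; d=np.array([x*s,y*s,np.cos(r)])
    else: d=np.array([x,y,1.])
    return P[:3,3],P[:3,:3]@d
def onz(n,P,uv,z):
    o,d=ray(n,P,uv); return o+d*(z-o[2])/d[2]
def proj(n,P,p):
    K=cams.calibration(n)["K"]; q=P[:3,:3].T@(np.array(p)-P[:3,3])
    if n=="wrist":
        r=np.arctan2(np.hypot(q[0],q[1]),q[2]); a=np.arctan2(q[1],q[0]); v=np.array([r*np.cos(a),r*np.sin(a)])
    else: v=q[:2]/q[2]
    return v*K[0,0]+K[:2,2]
E
python3 - <<'E'
from h import *
np.set_printoptions(precision=3,suppress=True)
P=cams.calibration("scene")["pose"]
for l,uv,z in [("tray1",(345,203),.02),("tray2",(342,278),.02),("tray3",(512,286),.02),("s1",(360,204),.045),("s4",(365,252),.045),("cupA",(406,235),.06),("cup2",(458,208),.07),("cup3",(464,233),.08),("ball",(325,194),.092),("swbase",(316,228),.0),("tote far",(267,129),.06),("tote r",(316,176),.06),("tote l",(207,150),.06),("tote n",(249,197),.06),("jar",(263,218),.08),("brush",(374,335),0),("brush2",(376,280),0.01)]: print(l,onz("scene",P,uv,z))
for p in [(.55,-.05),(.6,-.05),(.6,-.15),(.6,.1),(.65,.1)]:
  print(p,solver.inverse_kinematics([*p,.4],[np.pi,0,0]),solver.inverse_kinematics([*p,.4],[np.pi,0,np.pi/2]))
E
```

```text
tray1 [0.525 0.033 0.02 ]
tray2 [0.745 0.178 0.02 ]
tray3 [0.538 0.471 0.02 ]
s1 [0.531 0.083 0.045]
s4 [0.67  0.186 0.045]
cupA [0.579 0.237 0.06 ]
cup2 [0.421 0.296 0.07 ]
cup3 [0.513 0.343 0.08 ]
ball [0.605 0.023 0.092]
swbase [0.636 0.02  0.   ]
tote far [ 0.399 -0.381  0.06 ]
tote r [ 0.519 -0.073  0.06 ]
tote l [ 0.618 -0.425  0.06 ]
tote n [ 0.704 -0.148  0.06 ]
jar [ 0.757 -0.042  0.08 ]
brush [0.807 0.298 0.   ]
brush2 [0.696 0.234 0.01 ]
(0.55, -0.05) [ 0.446  0.203 -0.52   1.552  0.102  1.414 -1.652] [ 0.593  0.231 -0.71   1.544  0.151  1.423 -0.127]
(0.6, -0.05) [ 0.377  0.291 -0.483  1.442  0.135  1.441 -1.676] [ 0.537  0.33  -0.713  1.433  0.215  1.458 -0.173]
(0.6, -0.15) [ 0.427  0.305 -0.339  1.409  0.101  1.444 -1.481] [ 0.607  0.34  -0.596  1.398  0.189  1.461  0.016]
(0.6, 0.1) [ 0.355  0.369 -0.828  1.414  0.27   1.475 -2.035] [ 0.377  0.378 -0.863  1.413  0.286  1.48  -0.477]
(0.65, 0.1) [ 0.267  0.447 -0.75   1.294  0.299  1.513 -2.02 ] [ 0.319  0.471 -0.845  1.291  0.347  1.527 -0.484]
```

Run:
```python
from h import *
arm.reach([.5,-.15,.33],[np.pi,0,0]); snap("wrist","w1")
arm.reach([.52,.2,.33],[np.pi,0,0]); snap("wrist","w2")
print(get_obs()["time"],get_obs()["qpos"],get_obs()["position"])
```

```text
3.6083 [ 0.06278644  0.2597659  -0.61872189  1.65482581  0.15712715  1.2775234
 -2.15988235] [0.52078459 0.19796758 0.32980674]
```

View pics/w1.png

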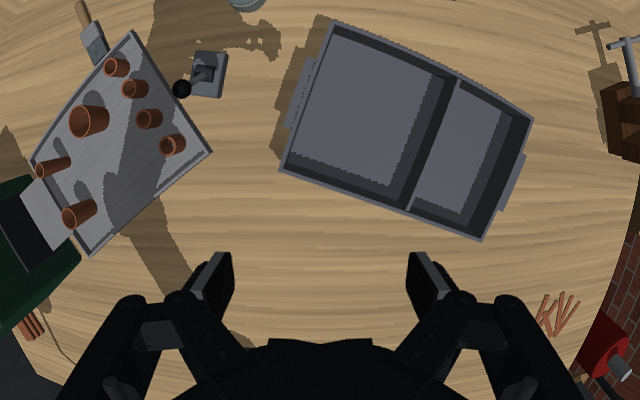

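View pics/w2.png

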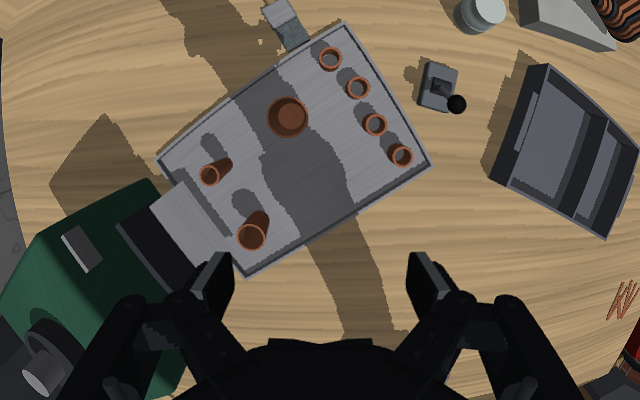

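w1: tote rim corners (330,20), (532,118), (482,240), (278,170), with the wider bay on the left, and the switch ball at (181,88). w2: sleeves at (330,59), (357,88), (375,124), (400,155). Cups at (287,117) large, (209,176) slim and (251,237) medium. The switch block is at (438,87) with its ball at (457,104).

```bash
cat >> h.py <<'E'
from scipy.optimize import least_squares
def copper(im):
    h=cv2.cvtColor(im,cv2.COLOR_RGB2HSV)
    return cv2.inRange(h,(3,110,40),(14,255,255))
def rim(im,P,uv,z,rad=None,mask=None):
    """rim circle (x,y,r) from the outer hull points on the side away from the camera nadir"""
    m=copper(im) if mask is None else mask
    n,l,st,ce=cv2.connectedComponentsWithStats(m)
    big=[i for i in range(1,n) if st[i,4]>60]
    i=min(big,key=lambda i:np.hypot(*(ce[i]-uv)))
    c=max(cv2.findContours((l==i).astype(np.uint8),cv2.RETR_EXTERNAL,cv2.CHAIN_APPROX_NONE)[0],key=len)
    c=cv2.convexHull(c)[:,0,:].astype(float)
    # contour passes through pixel centres: push out by half a pixel
    c+=.5*(c-c.mean(0))/np.linalg.norm(c-c.mean(0),axis=1)[:,None]
    p=np.array([onz("wrist",P,q,z)[:2] for q in c])
    d=p.mean(0)-P[:2,3]; d/=np.linalg.norm(d)
    ctr=p[np.argmax(p@d)]-d*(rad or .02)
    for _ in range(4):
        q=p[(p-ctr)@d>0]
        if rad: s=least_squares(lambda v:np.linalg.norm(q-v,axis=1)-rad,ctr); ctr=s.x; r=rad
        else: s=least_squares(lambda v:np.linalg.norm(q-v[:2],axis=1)-v[2],[*ctr,.02]); ctr=s.x[:2]; r=s.x[2]
    return ctr[0],ctr[1],r,np.sqrt(np.mean(s.fun**2))
E
python3 - <<'E'
from h import *
np.set_printoptions(precision=4,suppress=True)
L=lambda n:(cv2.imread(f"pics/{n}.png")[:,:,::-1].copy(),np.load(f"pics/{n}.npy"))
i1,P1=L("w1"); i2,P2=L("w2")
for uv in [(330,59),(357,88),(375,124),(400,155)]: print("sl",np.array(rim(i2,P2,uv,.045)),np.array(rim(i2,P2,uv,.045,.016)))
for uv in [(287,117),(215,170),(253,230)]:
  for z in (.057,.067,.077,.087): print("cup",uv,z,np.array(rim(i2,P2,uv,z)))
C=np.array([onz("wrist",P1,q,.06)[:2] for q in [(330,20),(532,118),(482,240),(278,170)]]); print("tote",C,C.mean(0),np.linalg.norm(C-np.roll(C,-1,0),axis=1),[np.degrees(np.arctan2(*(C[a]-C[b])[::-1])) for a,b in((0,1),(3,2))])
C=np.array([onz("wrist",P2,q,.02)[:2] for q in [(343,20),(431,163),(246,278),(158,157)]]); print("tray",C,C.mean(0),np.linalg.norm(C-np.roll(C,-1,0),axis=1))
# ball: dark blob centroid in both views
def ball(im,uv):
    g=im.max(2)[uv[1]-18:uv[1]+18,uv[0]-18:uv[0]+18]; n,l,s,c=cv2.connectedComponentsWithStats((g<25).astype(np.uint8)); j=1+np.argmax(s[1:,4]); return c[j]+np.array(uv)-18,s[j,4]
b=[ball(i1,(181,88)),ball(i2,(457,104))]; print(b)
A=[];B=[]
for P,(c,_) in zip((P1,P2),b):
    o,d=ray("wrist",P,c); d/=np.linalg.norm(d); M=np.eye(3)-np.outer(d,d); A.append(M);B.append(M@o)
print("ball",np.linalg.solve(sum(A),sum(B)), [onz("wrist",P,c,.092) for P,(c,_) in zip((P1,P2),b)])
def up(im,x,y,w,h,k): return cv2.resize(im[y:y+h,x:x+w],None,fx=k,fy=k,interpolation=cv2.INTER_CUBIC)
cv2.imwrite("pics/sw.png",np.hstack([up(i1,170,35,70,75,5),up(i2,405,45,70,75,5)])[:,:,::-1])
E
```

```text
sl [0.6662 0.1842 0.0157 0.0003] [0.6658 0.1841 0.016  0.0003]
sl [0.625  0.1454 0.0157 0.0002] [0.6247 0.1458 0.016  0.0002]
sl [0.5734 0.1202 0.0159 0.0002] [0.5734 0.1203 0.016  0.0002]
sl [0.5286 0.0798 0.0155 0.0002] [0.5288 0.0804 0.016  0.0003]
cup (287, 117) 0.057 [0.5839 0.2414 0.0284 0.0002]
cup (287, 117) 0.067 [0.5841 0.2404 0.0278 0.0002]
cup (287, 117) 0.077 [0.5844 0.2393 0.0271 0.0002]
cup (287, 117) 0.087 [0.5847 0.2383 0.0264 0.0002]
cup (215, 170) 0.057 [0.5053 0.3576 0.0156 0.    ]
cup (215, 170) 0.067 [0.5075 0.3538 0.0152 0.    ]
cup (215, 170) 0.077 [0.5096 0.3499 0.0149 0.    ]
cup (215, 170) 0.087 [0.5118 0.3461 0.0145 0.    ]
cup (253, 230) 0.057 [0.409  0.3022 0.0215 0.0003]
cup (253, 230) 0.067 [0.4135 0.2997 0.021  0.0003]
cup (253, 230) 0.077 [0.418  0.2972 0.0204 0.0002]
cup (253, 230) 0.087 [0.4227 0.2944 0.0202 0.0003]
tote [[ 0.6947 -0.1649]
 [ 0.5809 -0.482 ]
 [ 0.3796 -0.4136]
 [ 0.4907 -0.0941]] [ 0.5365 -0.2886] [0.3369 0.2126 0.3382 0.2159] [np.float64(70.26356781367883), np.float64(70.83395964639878)]
tray [[0.7277 0.1639]
 [0.5159 0.0257]
 [0.3154 0.3261]
 [0.53   0.46  ]] [0.5222 0.2439] [0.2529 0.3612 0.2529 0.3561]
[(array([181.3321,  88.5357]), np.int32(280)), (array([456.0876, 103.8066]), np.int32(274))]
ball [0.6076 0.0244 0.0977] [array([0.608, 0.027, 0.092]), array([0.608 , 0.0217, 0.092 ])]
```

View pics/sw.png

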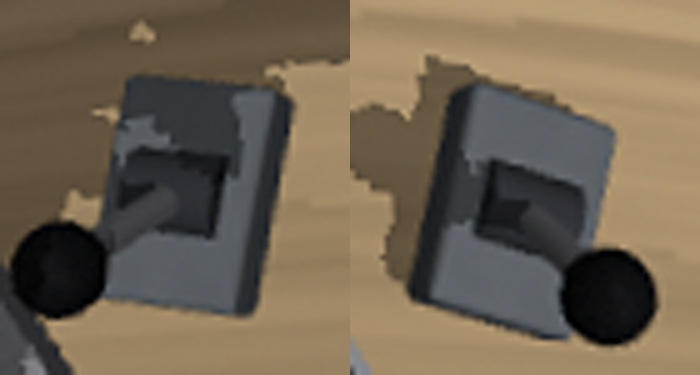

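The crops show the block's long axis running nearly up-down in the image, with the ball at its lower end. So the lever must be thrown towards image-up, about world +x.

Run:
```python
from h import *
np.set_printoptions(precision=4,suppress=True)
P2=np.load("pics/w2.npy");P1=np.load("pics/w1.npy")
C=np.array([onz("wrist",P2,(405+(u-350)/5,45+v/5),.025)[:2] for u,v in [(477,85),(614,130),(567,340),(432,300)]])
print(C,C.mean(0),np.linalg.norm(C-np.roll(C,-1,0),axis=1))
for a,b in((0,3),(1,2)): print(np.degrees(np.arctan2(*(C[a]-C[b])[::-1])))
print(np.array([onz("wrist",P1,(170+u/5,35+v/5),.025)[:2] for u,v in [(128,75),(275,90),(240,315)]]))
for z in (.1,.05):
  for y in np.radians([-180,-150,-120,-100,-90,-60,-30,0,10,30,60,90,150,180]):
    q=[solver.inverse_kinematics(p,[np.pi,0,y]) for p in [(.60,.02,z),(.7,.04,z)]]
    print(z,np.degrees(y).round(),[None if k is None else k.round(2) if hasattr(k,'round') else np.round(k,2) for k in q]) if z==.1 else 0
```

```text
[[ 0.6705  0.0343]
 [ 0.6615 -0.0112]
 [ 0.595   0.0033]
 [ 0.6041  0.0478]] [0.6328 0.0185] [0.0464 0.068  0.0455 0.0677]
-11.488927230764729
-12.267329273334326
[[ 0.6714  0.0339]
 [ 0.6614 -0.0132]
 [ 0.5941 -0.0016]]
0.1 -180.0 [array([ 0.66,  0.81, -1.16,  1.8 ,  0.83,  1.12,  0.78]), array([ 0.54,  0.94, -1.15,  1.54,  0.89,  1.25,  0.82])]
0.1 -150.0 [array([ 0.67,  0.82, -1.18,  1.8 ,  0.85,  1.13,  1.29]), array([ 0.55,  0.96, -1.19,  1.54,  0.92,  1.28,  1.33])]
0.1 -120.0 [array([ 0.67,  0.82, -1.18,  1.8 ,  0.85,  1.13,  1.81]), array([ 0.55,  0.96, -1.19,  1.54,  0.92,  1.28,  1.85])]
0.1 -100.0 [array([ 0.67,  0.82, -1.18,  1.8 ,  0.85,  1.13,  2.16]), array([ 0.55,  0.96, -1.19,  1.54,  0.92,  1.28,  2.2 ])]
0.1 -90.0 [array([-0.83,  0.77,  1.11,  1.88, -0.81,  1.03, -2.51]), array([-0.75,  0.91,  1.1 ,  1.63, -0.87,  1.17, -2.58])]
0.1 -60.0 [array([-0.21,  0.49,  0.14,  1.85, -0.09,  0.81, -2.64]), array([-0.21,  0.63,  0.14,  1.59, -0.1 ,  0.93, -2.65])]
0.1 -30.0 [array([ 0.19,  0.52, -0.39,  1.82,  0.26,  0.85, -2.42]), array([ 0.14,  0.66, -0.38,  1.57,  0.28,  0
[... 196 characters left out ...]
, -1.78]), array([ 0.19,  0.68, -0.47,  1.56,  0.35,  0.98, -1.78])]
0.1 30.0 [array([ 0.28,  0.55, -0.52,  1.82,  0.35,  0.87, -1.45]), array([ 0.22,  0.69, -0.52,  1.56,  0.38,  0.99, -1.46])]
0.1 60.0 [array([ 0.36,  0.57, -0.63,  1.81,  0.43,  0.89, -0.99]), array([ 0.29,  0.72, -0.63,  1.56,  0.47,  1.02, -1.  ])]
0.1 90.0 [array([ 0.42,  0.6 , -0.72,  1.81,  0.49,  0.92, -0.52]), array([ 0.34,  0.75, -0.73,  1.55,  0.55,  1.05, -0.53])]
0.1 150.0 [array([ 0.55,  0.68, -0.94,  1.8 ,  0.65,  1.  ,  0.39]), array([ 0.45,  0.83, -0.94,  1.55,  0.71,  1.14,  0.41])]
0.1 180.0 [array([ 0.66,  0.81, -1.16,  1.8 ,  0.83,  1.12,  0.78]), array([ 0.54,  0.94, -1.15,  1.54,  0.89,  1.25,  0.82])]
```

Run:
```python
from h import *
np.set_printoptions(precision=4,suppress=True)
yaw=np.radians(-12); u=np.array([np.cos(yaw),np.sin(yaw)]); c=np.array([.633,.0185]); o=[np.pi,0,yaw]
clamp()
arm.reach([*(c-.085*u),.16],o); arm.move_l([*(c-.085*u),.078],rate=.2)
print(arm.move_l([*(c-.0*u),.078],rate=.08),get_obs()["force"])
print(arm.move_l([*(c+.035*u),.078],rate=.05,guard=15))
ob=get_obs(); print((ob["position"][:2]-c)@u,ob["position"],ob["force"])
p=ob["position"]; arm.move_l([*(p[:2]-.03*u),.078]); arm.move_l([*(p[:2]-.03*u),.2],rate=.25)
gripper_open()
arm.reach([.52,.2,.33],[np.pi,0,0]); im,P=snap("wrist","w3")
print(get_obs()["time"])
for uv,r,z in [((330,59),.016,.045),((357,88),.016,.045),((375,124),.016,.045),((400,155),.016,.045),((287,117),.028,.067),((253,230),.0215,.077),((215,170),.015,.087)]: print(np.array(rim(im,P,uv,z,r)))
```

```text
False [ 1.0219  0.2176 -0.0093]
True
0.01531675223546864 [0.648  0.0154 0.0768] [-1.5848  0.0843  0.6825]
10.3333
[0.6661 0.1842 0.016  0.0002]
[0.6247 0.1459 0.016  0.0002]
[0.5732 0.1202 0.016  0.0002]
[0.5289 0.0804 0.016  0.0003]
[0.5844 0.2401 0.028  0.0002]
[0.4192 0.2965 0.0215 0.0004]
[0.5118 0.3453 0.015  0.0004]
```

View pics/w3.png

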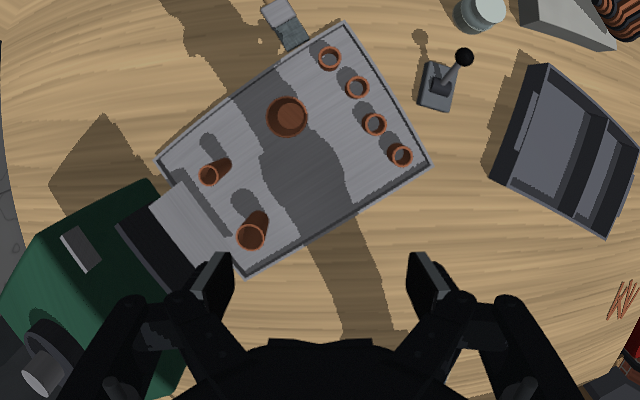

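The ball now stands on the far side at (464,57), so the lever is over, and none of the parts have moved. The rim radii give cups b, c and d, with a missing. Next I move cup_b.

```bash
cat >> h.py <<'E'
TY=np.radians(70.5); ty=np.array([np.cos(TY),np.sin(TY)]); tx=np.array([ty[1],-ty[0]])
TO=np.array([.5365,-.2886]); CUP=TO+.071*ty; SLV=TO-.096*ty
TUP=.22
def pick(xy,z,yaw,exp,approach=.14):
    o=[np.pi,0,yaw]
    arm.reach([*xy,max(approach,z+.06)],o); arm.move_l([*xy,z],rate=.15); clamp()
    op=get_obs()["opening"]; print("opening",op,"exp",exp,"f",get_obs()["gripper_force"])
    if abs(op-exp)>.008: raise SystemExit("bad grasp")
    arm.move_l([*xy,TUP],rate=.2); print("lifted opening",get_obs()["opening"])
def place(xy,z,yaw,guard=None,slow=.06):
    arm.reach([*xy,TUP],[np.pi,0,yaw]); arm.move_l([*xy,z+.03],rate=.2)
    hit=arm.move_l([*xy,z],rate=slow,guard=guard); print("placed z",get_obs()["position"],hit)
    gripper_open(); arm.move_l([*xy,TUP],rate=.25)
def look(where):
    p={"tray":[.52,.2,.33],"tote":[.5,-.2,.33]}[where]
    arm.reach(p,[np.pi,0,0]); arm.wait(.2)
E
python3 - <<'E'
from h import *
np.set_printoptions(precision=4,suppress=True)
P=np.load("pics/w3.npy"); b=onz("wrist",P,(464,57),.092); u=np.array([np.cos(np.radians(-12)),np.sin(np.radians(-12))]); print("ball s",(b[:2]-[.633,.0185])@u)
for q in [((.5844,.2401),.037,35),((.4192,.2965),.053,125),((.5118,.3453),.063,125),((.6661,.1842),.024,37),((.5289,.0804),.024,37)]:
    for y in (q[2],q[2]-180): print(q,y,solver.inverse_kinematics([*q[0],q[1]],[np.pi,0,np.radians(y)]))
for y in (-19.5,160.5): print([solver.inverse_kinematics([*(SLV+k*tx),.03],[np.pi,0,np.radians(y)]) for k in(-.075,.075)])
pick([.5844,.2401],.037,np.radians(35),.056)
place(CUP,.039,np.radians(35),guard=8)
look("tote"); im,P=snap("wrist","w4"); look("tray"); im2,P2=snap("wrist","w5")
uv=proj("wrist",P,[*CUP,.05]); print(uv,CUP,rim(im,P,uv,.068,.028),rim(im,P,uv,.068))
for uv,r,z in [((330,59),.016,.045),((357,88),.016,.045),((375,124),.016,.045),((400,155),.016,.045),((253,230),.0215,.077),((215,170),.015,.087)]: print(np.array(rim(im2,P2,uv,z,r)))
print(get_obs()["time"],get_obs()["force"])
E
```

```text
ball s 0.03886904734445456
((0.5844, 0.2401), 0.037, 35) 35 [-0.0607  0.6875 -0.5624  1.7726  0.4802  0.8219 -1.8148]
((0.5844, 0.2401), 0.037, 35) -145 [ 0.2824  0.9832 -1.1868  1.7532  1.0063  1.1515  0.9516]
((0.4192, 0.2965), 0.053, 125) 125 [-0.0392  0.6077 -0.8603  2.035   0.6517  0.7946 -0.6811]
((0.4192, 0.2965), 0.053, 125) -55 [-1.3747  0.6203  0.9135  2.1077 -0.7267  0.765  -2.5233]
((0.5118, 0.3453), 0.063, 125) 125 [-0.0533  0.7451 -0.8876  1.7843  0.6974  0.9594 -0.6252]
((0.5118, 0.3453), 0.063, 125) -55 [-1.2769  0.7477  0.9117  1.8578 -0.7428  0.9185 -2.5413]
((0.6661, 0.1842), 0.024, 37) 37 [ 0.0255  0.7763 -0.5433  1.6249  0.4894  0.8796 -1.6337]
((0.6661, 0.1842), 0.024, 37) -143 [ 0.3486  1.0718 -1.1886  1.6048  1.0502  1.2201  1.1532]
((0.5289, 0.0804), 0.024, 37) 37 [ 0.1593  0.5752 -0.5031  2.0129  0.4418  0.6603 -1.5559]
((0.5289, 0.0804), 0.024, 37) -143 [ 0.5944  0.8929 -1.1854  1.9908  1.01    1.0203  1.1198]
[array([ 0.8799,  0.5663, -0.3541,  1.9588,  0.3051,  0.6679, -1.576 ]), array([ 0.8354,  0.7584, -0.4336,  1.5954,  0.3863,  0.874 , -1.6553])]
[array([ 1.1232,  0.6464, -0.689 ,  1.9448,  0.589 ,  0.7605,  1.3212]), array([ 1.0357,  0.8581, -0.7741,  1.5819,  0.6847,  0.9905,  1.2765])]
opening 0.05356530615582773 exp 0.056 f 61.93554277298972
lifted opening 0.05316917166328901
placed z [ 0.5596 -0.2217  0.0397] True
[336.2817 117.5557] [ 0.5602 -0.2217] (np.float64(0.5588891824774745), np.float64(-0.22113160975344023), 0.028, np.float64(0.00022290563654263386)) (np.float64(0.558762233218899), np.float64(-0.22134623881635246), np.float64(0.027807209388188335), np.float64(0.0002006335612386085))
[0.6659 0.184  0.016  0.0003]
[0.6248 0.1458 0.016  0.0001]
[0.5734 0.1202 0.016  0.0002]
[0.5291 0.0801 0.016  0.0003]
[0.4195 0.2967 0.0215 0.0004]
[0.5119 0.3452 0.015  0.0001]
20.4333 [0.2077 0.5818 0.0598]
```

View pics/w4.png

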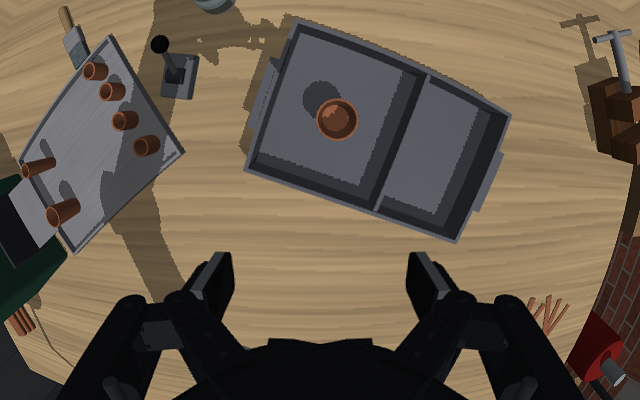

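Cup_b stands upright in the wider bay at (336,119), and the lever is still over at (160,45). Now c and d.

Run:
```python
from h import *
np.set_printoptions(precision=4,suppress=True)
B=np.array([.5589,-.2212]); y=np.radians(125)
pick([.4195,.2967],.056,y,.042)
place(B,.070,y,guard=6,slow=.04)
look("tote"); im,P=snap("wrist","w6"); look("tray"); im2,P2=snap("wrist","w7")
uv=proj("wrist",P,[*B,.07]); print(uv)
for z in (.082,.09): print(rim(im,P,uv,z))
for uv,r,z in [((330,59),.016,.045),((357,88),.016,.045),((375,124),.016,.045),((400,155),.016,.045),((215,170),.015,.087)]: print(np.array(rim(im2,P2,uv,z,r)))
print(get_obs()["time"])
u,v=map(int,proj("wrist",P,[*B,.07]))
cv2.imwrite("pics/nest1.png",cv2.resize(im[v-40:v+40,u-50:u+50],None,fx=5,fy=5,interpolation=cv2.INTER_CUBIC)[:,:,::-1])
```

```text
opening 0.0402343891207912 exp 0.042 f 59.78061954723671
lifted opening 0.0402110398861713
placed z [ 0.5591 -0.2211  0.0702] False
[336.3849 119.8981]
(np.float64(0.5593823615234662), np.float64(-0.2205329511450117), np.float64(0.026912662943384184), np.float64(0.0001887142934620925))
(np.float64(0.5596981098815591), np.float64(-0.22011726485106647), np.float64(0.026361338089855683), np.float64(0.0001848483482611888))
[0.6658 0.184  0.016  0.0003]
[0.6248 0.1458 0.016  0.0001]
[0.5734 0.1203 0.016  0.0002]
[0.5293 0.0804 0.016  0.0003]
[0.5119 0.3453 0.015  0.0001]
32.4
```

View pics/nest1.png

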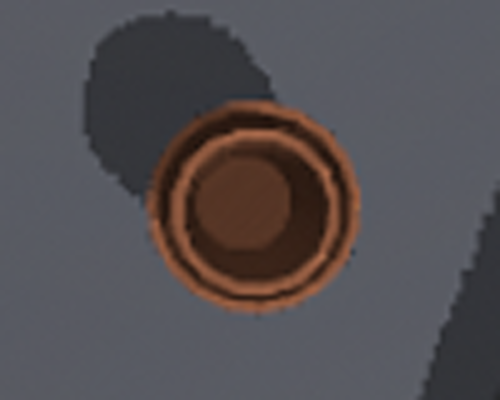

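Cup c sits concentrically inside b (c rim centre at crop (256,213)), and the apparent rim sizes match a 14 mm step. Next is d.

Run:
```python
from h import *
np.set_printoptions(precision=4,suppress=True)
P=np.load("pics/w6.npy"); C=onz("wrist",P,(337.2,121.6),.082)[:2]; print("c rim",C); y=np.radians(125)
pick([.5119,.3453],.066,y,.029)
place(C,.084,y,guard=6,slow=.04)
look("tote"); im,P=snap("wrist","w8"); sc,_=snap("scene","s8"); look("tray"); im2,P2=snap("wrist","w9")
for uv,r,z in [((330,59),.016,.045),((357,88),.016,.045),((375,124),.016,.045),((400,155),.016,.045)]: print(np.array(rim(im2,P2,uv,z,r)))
print(get_obs()["time"])
u,v=map(int,proj("wrist",P,[*C,.07]))
a=cv2.resize(im[v-40:v+40,u-50:u+50],(400,320),interpolation=cv2.INTER_CUBIC)
u,v=map(int,proj("scene",cams.calibration("scene")["pose"],[*C,.06]))
b=cv2.resize(sc[v-20:v+20,u-25:u+25],(400,320),interpolation=cv2.INTER_CUBIC)
cv2.imwrite("pics/nest2.png",np.hstack([a,b])[:,:,::-1])
```

```text
c rim [ 0.5572 -0.2216]
opening 0.02697087314624657 exp 0.029 f 59.086384690599516
lifted opening 0.02698364451231573
placed z [ 0.5574 -0.2215  0.0842] False
[0.6658 0.184  0.016  0.0003]
[0.6248 0.1458 0.016  0.0001]
[0.5734 0.1203 0.016  0.0002]
[0.529  0.0801 0.016  0.0003]
44.4667
```

View pics/nest2.png

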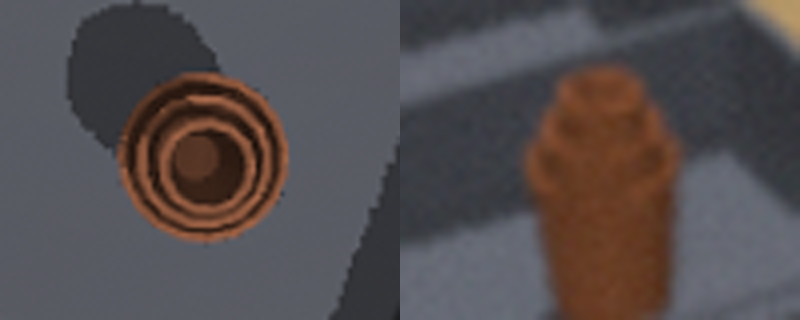

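The nest is concentric and stepped evenly, so all three cups are home. Now the sleeves, with a fresh look before each pick.

```bash
cat > sl.py <<'E'
from h import *
import sys
np.set_printoptions(precision=4,suppress=True)
S=[(.529,.0801),(.5734,.1203),(.6248,.1458),(.6658,.184)]; K=[-.072,-.024,.024,.072]
for i in map(int,sys.argv[1:]):
    look("tray"); im,P=snap("wrist",f"ws{i}")
    r=np.array(rim(im,P,proj("wrist",P,[*S[i],.03]),.045,.016)); print(i,r)
    if np.hypot(*(r[:2]-S[i]))>.005: raise SystemExit("moved")
    pick(r[:2],.024,np.radians(37),.032)
    place(SLV+K[i]*tx,.0265,np.radians(-19.5),guard=8)
    print(get_obs()["time"],get_obs()["force"])
look("tote"); snap("wrist","wt"+"".join(sys.argv[1:])); look("tray"); snap("wrist","wy"+"".join(sys.argv[1:]))
E
python3 sl.py 0 1 2 3
```

```text
0 [0.5288 0.08   0.016  0.0003]
opening 0.029234901514606906 exp 0.032 f 59.56881704565603
lifted opening 0.02948050152945554
placed z [ 0.4356 -0.3549  0.0256] True
53.1167 [-0.2519  0.3443 -0.7153]
1 [0.5735 0.1203 0.016  0.0001]
opening 0.030248503951096666 exp 0.032 f 59.20463416725397
lifted opening 0.030109606372151928
placed z [ 0.4808 -0.371   0.0258] True
63.7167 [-1.1735  0.3539 -1.0326]
2 [0.6248 0.1456 0.016  0.0002]
opening 0.030018764615151933 exp 0.032 f 59.328013211488724
lifted opening 0.03030668177246167
placed z [ 0.5261 -0.387   0.0258] True
74.525 [ 0.7259 -0.1014 -0.6399]
3 [0.6658 0.184  0.016  0.0004]
opening 0.02948574095150045 exp 0.032 f 59.5912316814065
lifted opening 0.02974732474691031
placed z [ 0.5714 -0.4031  0.0257] True
85.6 [-0.8062 -0.4936 -0.5755]
```

View pics/wt0123.png

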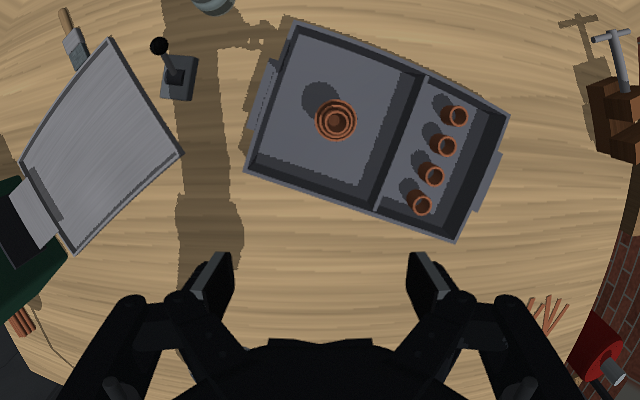

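View pics/wy0123.png

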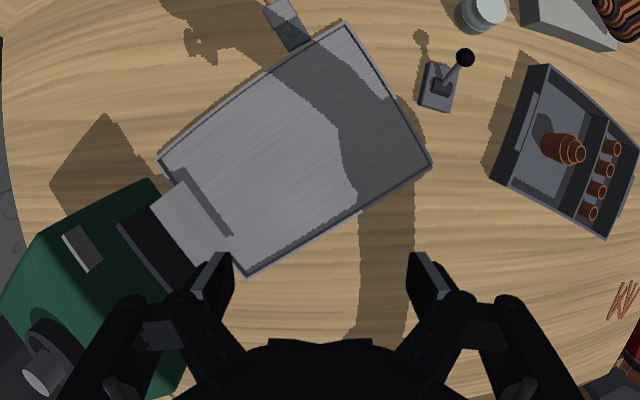

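The tray is empty, the nest stands at (336,121) in the wider bay, and all four sleeves stand in the narrower bay at (458,116)–(422,205). The lever is over at (160,46), and the brush and jar haven't moved. I'm handing in.

```bash
python3 -c "
from workcell import *
print(workorder.sign_off())"
```

```text
the job is handed in; nothing more can be done
None
```

The job is handed in: the press was switched off first, cups b, c and d are nested upright in the wider bay (cup a was not present), all four sleeves are in the narrower bay, and the brush and jar were left alone.

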